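# Find the full salt tin in the cellar rack by its heft

### The job

Push the sliding grille of the tin rack away from the robot until its spring catch clicks home, so that the three tins lie open. Then heft the tins one after another, from the robot's left to its right: lift each about 5 cm off the deck for a moment to feel its weight, and set it back upright where it stood. Keep the heaviest (take it up again if need be) and finish while holding it up in the gripper, upright and still, about 15 cm higher than it stood, over the rack; the other two stand in their places, the grille stays caught, no tin is dropped or tipped, and nothing else is disturbed.

Things in the scene. Friction and masses are not known exactly. Their poses are not given: they have to be found in the camera images.
- rack: Fixed timber rack. Origin: on the table under the middle of the tin row; x away from the robot along the slide, y to its left along the row, z up. Deck 12 mm thick, x -120 to 210, y -233 to 233 mm; side cheeks 122 mm high, inner faces at y = -219 and 219, x -70 to 210. Tins stand at x = 0 (+-8) and y = 115, 0, -115 (+-6). A bar on the deck at x = 175 to 205 is 30 mm high.
- grille (a joint): Slide of the flat steel grille, m: 0 shut over the tins, growing along rack +x, 0.13 at the end stop; starts at 0 to 0.03. Drag about 1 N; from about 0.113 a spring catch resists (up to 8 N), at 0.122 it is overcome and pulls the grille on to 0.13 and holds it. Grille 120 mm in x, 430 mm wide, centre at rack x = joint value, underside 113 and top 119 mm above the table.
- grille_grip (a point): Centre of the grille's handle: an upright dark wooden block on the grille, 16 mm along the slide, 80 mm across, 40 mm high (119 to 159 mm above the table). Axes as the rack's. It lies 30 mm beyond the grille's centre in x, at rack y = 0, moves with the grille, and can be pushed or pinched from above.
- tin_p_mid (a point): One of three identical-looking closed tins (upright bare metal cylinder, diameter 58, height 95 mm), in a row on the rack deck, 115 mm apart; which name stands where varies. This point is its centre, 47.5 mm above its underside (59.5 mm above the table), z up its axis. Hidden weights 0.1 to 0.5 kg; the heaviest outweighs the others by at least 0.14 kg.
- tin_q_mid (a point): One of three identical-looking closed tins (upright bare metal cylinder, diameter 58, height 95 mm), in a row on the rack deck, 115 mm apart; which name stands where varies. This point is its centre, 47.5 mm above its underside (59.5 mm above the table), z up its axis. Hidden weights 0.1 to 0.5 kg; the heaviest outweighs the others by at least 0.14 kg.
- tin_r_mid (a point): One of three identical-looking closed tins (upright bare metal cylinder, diameter 58, height 95 mm), in a row on the rack deck, 115 mm apart; which name stands where varies. This point is its centre, 47.5 mm above its underside (59.5 mm above the table), z up its axis. Hidden weights 0.1 to 0.5 kg; the heaviest outweighs the others by at least 0.14 kg.
- tin_p: The same tin as point tin_p_mid; origin at the centre of its underside.
- tin_q: The same tin as point tin_q_mid; origin at the centre of its underside.
- tin_r: The same tin as point tin_r_mid; origin at the centre of its underside.
- jar_a: A loose preserve jar with a screw lid, diameter 76 mm, height 125 mm, standing on the table beside the rack; a bystander. Origin: centre of its underside.
- jar_b: A loose preserve jar with a screw lid, diameter 76 mm, height 125 mm, standing on the table beside the rack; a bystander. Origin: centre of its underside.
- jar_c: A loose preserve jar with a screw lid, diameter 76 mm, height 125 mm, standing on the table beside the rack; a bystander. Origin: centre of its underside.
- funnel: A loose jar funnel standing mouth down on the table, diameter 90 mm, height 75 mm; a bystander. Origin: centre of its underside.
- spoon: A loose wooden spoon 240 mm long lying on the table to the right of the rack; a bystander. Origin: under its middle, x along it.
- spice_jar: A small loose jar, diameter 36 mm, height 50 mm, standing on the rack's deck on the robot's side of the gap between the left and middle tins, about 85 mm before the tin row; a bystander. Origin: centre of its underside.
- lid_ring: A loose brass jar ring, diameter 48 mm, height 14 mm, lying on the rack's deck on the robot's side of the gap between the middle and right tins, about 85 mm before the tin row; a bystander. Origin: centre of its underside.
Mind the look-alikes: they are no part of the job. What is shaped like the tin_p but blue is not meant.

How it is judged:
By the outcome, as a careful person would: the job done as asked, in the order asked, and still so for the second after the job is handed in, while the arm keeps its last pose, push and grip.
It also fails if it takes over 72 s, if anything falls off the work surface, if the arm or the gripper's body presses on something with over 40 N, if the wrist force passes 120 N, or if a joint passes its speed limit or range.

### The arm

A 7-joint arm with a two-finger parallel gripper is mounted at the origin on the work surface. World frame = base frame: x ahead of the robot, y to its left, z up, the work surface at z = 0. Lengths are in m, angles in rad, forces in N, time in s.
With the tool pointing down it reaches from about 0.4 to 0.85 m from the base axis. Payload 4.5 kg.
Tool frame: the origin (TCP) lies midway between the tips of the shut fingers; the grasp point (between the pads) lies 19 mm behind it; x points along the fingers, y is the direction in which the jaws open and shut, and the axes are right-handed (so a half turn about x gives the same grasp; the last joint's range is limited). The gripper opens to 88 mm and grips with 3 to 60 N. Pads are 18 mm wide; open, the fingers measure 123 mm over their backs; the gripper's body (75 mm by 187 mm) begins 45 mm behind the grasp point.
Start: joints at [-1.23, 0.689, -0.195, 1.565, 0.157, 0.902, -0.215], TCP at [0.189, 0.596, 0.239] pointing down, gripper open.
Joint ranges: [-3.01, 3.01], [-0.46, 2.08], [-1.47, 1.51], [0.13, 2.56], [-1, 4.14], [0.04, 2.09], [-2.66, 2.66]. Speed limits (rad/s): [2.57, 2.57, 3.14, 3.14, 3.14, 3.14, 3.14].

### API

Orientations are given as a unit quaternion [x, y, z, w].
In Python, from plant import r, eyes gives the robot as it stands.
- The arm moves only by the shell command python3 -m pendant 'ROWS' [FORCE]. ROWS is JSON, a list that holds one entry, the list of rows, each a list of 7 numbers: the turn, a rotation vector about the tool's x, y, z in rad, then the shift along the tool's x, y, z in cm, then the finger opening in cm, from 0 to 8.81. A call has 1 to 10 rows; each row shifts and turns the commanded pose from where the row before left it, along the tool's axes as they then stand; what a row does not reach is not made up. A row lasts 1/12 s, in which the tool goes at most 41.7 mm and 7.16 degrees, less where a joint would pass 70% of its speed; a pose out of reach is approached as far as the arm can. A call is refused whole if a number of a shift passes 4.17 or a number of a turn 0.125, either way. A call with a gripper value outside its range is refused whole. The fingers move at their own pace and stop on an object; FORCE is the grip in N (left out, the last holds). Time passes only in rows, so rows that do not move let the fingers close. It gives the time, the measured TCP pose, the force and the opening at its end, in the units of the state.
- r.get_state(): the state, without advancing time (a new reading comes with each control period).
- eyes.snapshot(name): name is "side" or "top"; returns the picture (420x560x3 uint8, red, green, blue); there is no depth.
- eyes.camera_info(name): a dict with "fovy" (degrees; the focal length in pixels is half the picture's height over the tangent of half this angle, whatever the lens; pixels are square), "cx", "cy" (the principal point, pixels), "D" ([k1, k2, p1, p2, k3] as OpenCV has them; the pictures are not rectified), "world_from_camera" (4x4, takes a point from camera to world coordinates). Camera axes: x right, y up, looking along -z (the intrinsics and any distortion apply to the point x, -y, -z); pixel columns grow to the right and rows downward; lengths in m; the calibration is good to about 2 mm. A picture is of the moment at which its call begins. camera_info takes no time and is no camera call.
- r.finish_job(): hands the job in, once; it reports no verdict.
The state is a dict: "clock": time; "q": joint angles; "qd": joint speeds; "joint_torque": joint torques, N m; "tool_pos": TCP position; "eef_rot": TCP orientation; "contact_force": force on the tool from outside, world axes, zero at the start; "moment": the same for the moment, N m; "opening": opening from 0.0 (shut) to 1.0 (fully open).
Only numpy, scipy, OpenCV 4.12 (cv2) and the standard library are available. Lean on these libraries where they do the work, as an engineer would, in place of code of your own. Each camera call takes 0.05 s, during which the arm holds its last target.

## Working session

There is one attempt and no reset: what is moved stays moved. The work goes in short steps, Python scripts to look and compute and a shell command to move; the robot and the scene stay as the last step left them, time stands still between calls to the robot, and variables do not carry over. Pictures are saved under pics/ and viewed, and the job is handed in when it is done.

```bash
ls; mkdir -p pics
python3 - <<'E'
from plant import r, eyes
import cv2,numpy as np
np.set_printoptions(precision=4,suppress=True)
print(r.get_state())
for n in("side","top"):
    im=eyes.snapshot(n); cv2.imwrite(f"pics/{n}0.png",im[:,:,::-1]); print(n,eyes.camera_info(n))
E
```

```text
pics
{'clock': 0.0, 'q': array([-1.2302,  0.69  , -0.1945,  1.5663,  0.1573,  0.9026, -0.2151]), 'qd': array([-0.0014, -0.    , -0.0011, -0.0014,  0.0008,  0.0002,  0.0001]), 'joint_torque': array([  0.0005, -52.7566,  -1.267 , -15.3433,  -0.0527,   0.0065,
         0.0002]), 'tool_pos': array([0.1886, 0.5952, 0.2379]), 'eef_rot': array([ 0.1073,  0.6989, -0.1087,  0.6987]), 'contact_force': array([-0.3073, -0.031 ,  1.0136]), 'moment': array([ 0.0162, -0.0078,  0.0626]), 'opening': 0.9975046593245466}
side {'fovy': 45.01178008964337, 'cx': 278.4573657016884, 'cy': 209.5554976032315, 'D': array([0.0651, 0.    , 0.    , 0.    , 0.    ]), 'world_from_camera': array([[ 0.7177,  0.5199, -0.4633, -0.1653],
       [-0.6963,  0.5452, -0.4669, -0.7318],
       [ 0.0098,  0.6577,  0.7532,  1.2372],
       [ 0.    ,  0.    ,  0.    ,  1.    ]])}
top {'fovy': 43.5561688358006, 'cx': 282.9372157321319, 'cy': 209.76723472209432, 'D': array([0.0455, 0.    , 0.    , 0.    , 0.    ]), 'world_from_camera': array([[ 0.0014,  0.9861, -0.1662,  0.2095],
       [-1.    ,  0.0019,  0.0028, -0.0537],
       [ 0.0031,  0.1662,  0.9861,  1.8522],
       [ 0.    ,  0.    ,  0.    ,  1.    ]])}
```

View pics/side0.png

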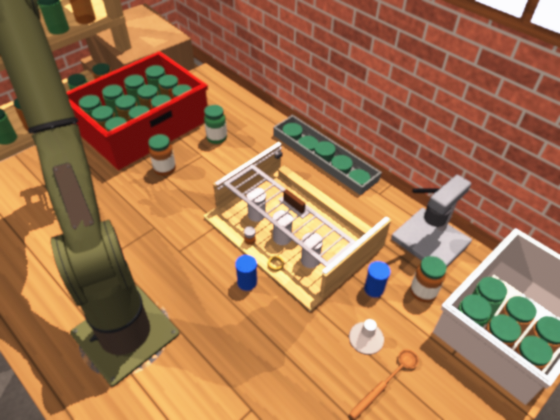

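View pics/top0.png

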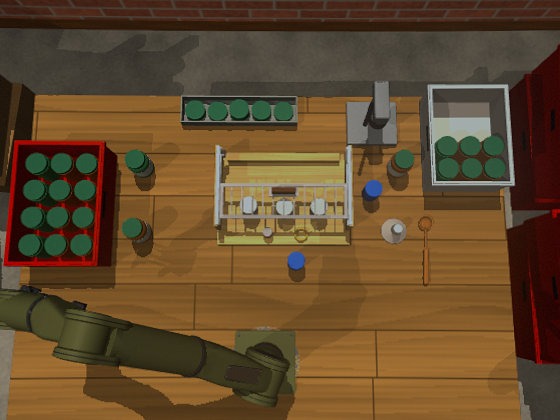

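The side view shows the rack with three bare tins at about (257,205), (283,228) and (312,250), and the handle at (294,200). The blue look-alikes are at (247,273) and (377,280). In the top view the tins are at (249,205), (285,207) and (319,206), the handle at (284,190), and the blue ones at (296,261) and (373,189). Next I'll enlarge the rack and write helpers.

```bash
cat > h.py <<'E'
import numpy as np, cv2
from scipy.spatial.transform import Rotation as R
np.set_printoptions(precision=4,suppress=True)
def cam(eyes,n):
    c=eyes.camera_info(n); f=210/np.tan(np.radians(c["fovy"])/2)
    K=np.array([[f,0,c["cx"]],[0,f,c["cy"]],[0,0,1]]); return K,np.array(c["D"]),np.array(c["world_from_camera"])
def onplane(eyes,n,uv,z):
    K,D,T=cam(eyes,n); p=cv2.undistortPoints(np.array(uv,float).reshape(-1,1,2),K,D)[:,0]
    d=np.c_[p[:,0],-p[:,1],-np.ones(len(p))]@T[:3,:3].T; o=T[:3,3]
    return o+d*((np.array(z)-o[2])/d[:,2])[:,None]
def proj(eyes,n,P):
    K,D,T=cam(eyes,n); P=np.array(P,float).reshape(-1,3); q=(P-T[:3,3])@T[:3,:3]
    q=q*[1,-1,-1]
    return cv2.projectPoints(q.reshape(-1,1,3),np.zeros(3),np.zeros(3),K,D)[0][:,0]
E
python3 - <<'E'
import cv2
a=cv2.imread("pics/side0.png")[140:310,195:400]; cv2.imwrite("pics/side0c.png",cv2.resize(a,None,fx=3.5,fy=3.5,interpolation=2)[:600,:800])
a=cv2.imread("pics/top0.png")[135:275,205:365]; cv2.imwrite("pics/top0c.png",cv2.resize(a,None,fx=4.2,fy=4.2,interpolation=2)[:600,:800])
E
```

```text
(no output)
```

View pics/side0c.png

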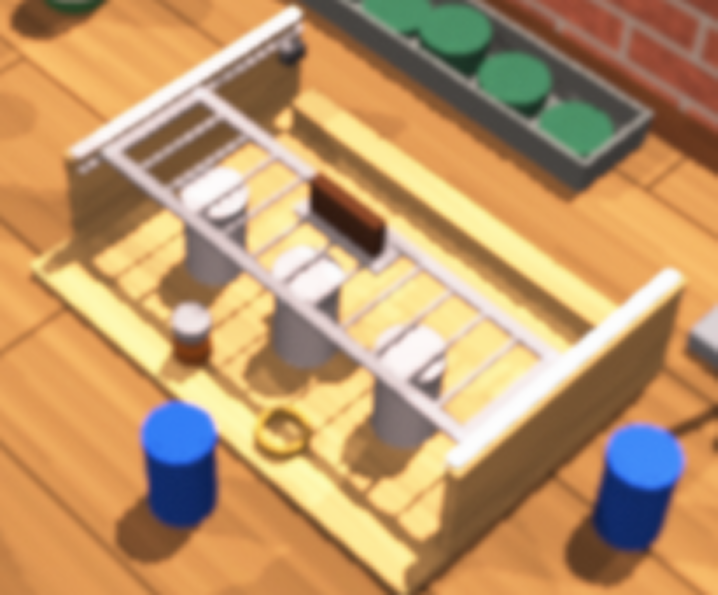

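View pics/top0c.png

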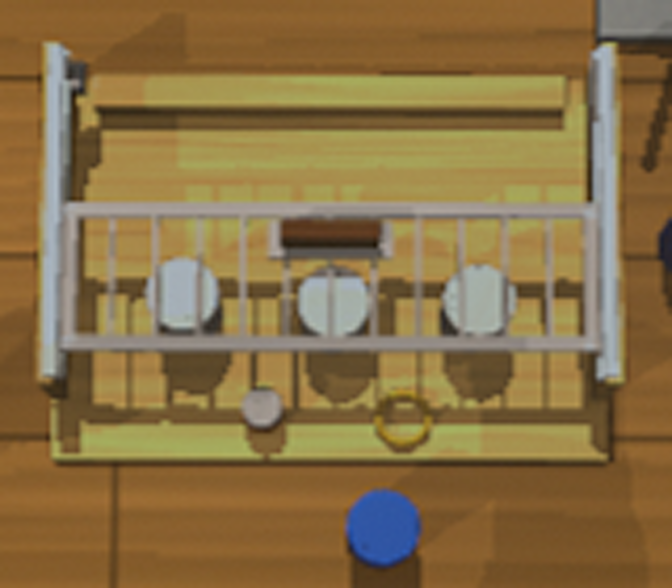

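Run:
```python
from plant import r, eyes
from h import *
im=cv2.imread("pics/top0.png"); si=cv2.imread("pics/side0.png")
t=lambda L:np.array(L)/4.2+[205-0.38,135-0.38]
s=lambda L:np.array(L)/3.5+[195-.36,140-.36]
def blobs(img,mask,roi,amin=15):
    m=np.zeros(mask.shape,np.uint8); x0,x1,y0,y1=roi; m[y0:y1,x0:x1]=mask[y0:y1,x0:x1]
    n,l,st,c=cv2.connectedComponentsWithStats(m)
    return [(st[i].tolist(),c[i]) for i in range(1,n) if st[i][4]>=amin]
print("tins top",onplane(eyes,"top",t([(183,294),(334,302),(479,300)]),[.107]*3))
print("tins side",onplane(eyes,"side",s([(215,194),(309,275),(411,354)]),[.107]*3))
print("deck near corners",onplane(eyes,"top",t([(53,458),(609,457)]),[.012]*2))
print("cheeks top z=.122 LN LF RN RF outer",onplane(eyes,"top",t([(40,380),(45,45),(622,380),(614,45)]),[.122]*4))
print("grille rails near, far (L,R)",onplane(eyes,"top",t([(66,344),(600,344),(66,210),(596,210)]),[.119]*4))
print("handle top corners",onplane(eyes,"top",t([(281,221),(380,221)]),[.159]*2))
for n,img in(("top",im),("side",si)):
    hsv=cv2.cvtColor(img,cv2.COLOR_BGR2HSV)
    m=((hsv[...,2]<115)&(hsv[...,1]>130)&((hsv[...,0]<14)|(hsv[...,0]>172))).astype(np.uint8)
    roi=(262,310,178,202) if n=="top" else (275,315,182,218)
    print(n,"handle",blobs(img,m,roi))
```

```text
tins top [[ 0.521   0.0585  0.107 ]
 [ 0.5147 -0.0628  0.107 ]
 [ 0.5166 -0.1791  0.107 ]]
tins side [[ 0.5213  0.0575  0.107 ]
 [ 0.5159 -0.0643  0.107 ]
 [ 0.5171 -0.18    0.107 ]]
deck near corners [[ 0.3986  0.1713  0.012 ]
 [ 0.4002 -0.2932  0.012 ]]
cheeks top z=.122 LN LF RN RF outer [[ 0.4491  0.1695  0.122 ]
 [ 0.723   0.1717  0.122 ]
 [ 0.4499 -0.2904  0.122 ]
 [ 0.724  -0.2895  0.122 ]]
grille rails near, far (L,R) [[ 0.4784  0.15    0.119 ]
 [ 0.4792 -0.274   0.119 ]
 [ 0.5871  0.1523  0.119 ]
 [ 0.588  -0.2728  0.119 ]]
handle top corners [[ 0.57   -0.0209  0.159 ]
 [ 0.5701 -0.0985  0.159 ]]
top handle [([272, 188, 23, 4, 67], array([283.2537, 189.6866]))]
side handle [([284, 192, 20, 20, 144], array([293.5278, 201.9861]))]
```

```bash
cat >> h.py <<'E'
def plan(st,goal,yawy=None):
    """tool-frame shift (cm) and turn to reach goal TCP pos with tool x down and tool y along +-world y"""
    A=R.from_quat(st["eef_rot"]).as_matrix()
    best=None
    for s in(1,-1):
        y=np.array([0,s,0.]);x=np.array([0,0,-1.]);G=np.c_[x,y,np.cross(x,y)]
        rv=R.from_matrix(A.T@G).as_rotvec()
        if best is None or np.linalg.norm(rv)<np.linalg.norm(best[0]): best=(rv,G)
    d=np.array(goal)-st["tool_pos"]
    print("axes\n",A,"\nturn",best[0],"shift now-frame cm",A.T@d*100,"after-turn frame cm",best[1].T@d*100)
def show(st): print("t%.2f"%st["clock"],st["tool_pos"],"F",st["contact_force"],"M",st["moment"],"op",round(st["opening"]*8.81,2),"q",st["q"])
E
python3 - <<'E'
from plant import r,eyes
from h import *
st=r.get_state(); plan(st,[0.52,-0.06,0.24])
E
```

```text
axes
 [[-0.0004  0.302   0.9533]
 [-0.0016  0.9533 -0.302 ]
 [-1.     -0.0017  0.0001]] 
turn [-0.3068 -0.0001  0.0017] shift now-frame cm [ -0.1076 -52.461   51.3762] after-turn frame cm [ -0.2026 -65.5257  33.1365]
```

```bash
python3 -m pendant '[[[-0.1023,0,0,0,0,0,8.8],[-0.1023,0,0,0,0,0,8.8],[-0.1023,0,0,0,0,0,8.8],[0,0,0,0,-3.4,1.6,5],[0,0,0,0,-3.6,1.7,3],[0,0,0,0,-3.6,1.7,3],[0,0,0,0,-3.6,1.7,3],[0,0,0,0,-3.6,1.7,3],[0,0,0,0,-3.6,1.7,3],[0,0,0,0,-3.6,1.7,3]]]' 20
python3 - <<'E'
from plant import r,eyes
from h import *
st=r.get_state(); show(st); plan(st,[0.525,-0.06,0.22])
E
```

```text
clock: 0.93
tool_pos: [0.3071, 0.3438, 0.2386]
eef_rot: [-0.0, 0.707, 0.0, 0.707]
contact_force: [0.0, -0.1, 1.0]
opening: 0.492
t0.93 [0.3071 0.3438 0.2386] F [ 0.0452 -0.0647  0.9564] M [ 0.0003 -0.1113 -0.    ] op 4.34 q [-0.7275  0.4923 -0.3213  2.0372  0.2497  0.6492  0.358 ]
axes
 [[-0.0001 -0.0005  1.    ]
 [-0.0005  1.      0.0005]
 [-1.     -0.0005 -0.0001]] 
turn [ 0.0005 -0.0001  0.0005] shift now-frame cm [  1.8724 -40.3945  21.7667] after-turn frame cm [  1.8567 -40.3841  21.7873]
```

```bash
python3 -m pendant '[[[0,0,0,0,-3.6,2,3],[0,0,0,0,-3.6,2,3],[0,0,0,0,-3.6,2,3],[0,0,0,0,-3.6,2,3],[0,0,0,0,-3.6,2,3],[0,0,0,0,-3.6,2,3],[0,0,0,0,-3.6,2,3],[0,0,0,0,-3.6,2,3],[0,0,0,0,-3.6,2,3],[0,0,0,0,-3.6,2,3]]]'
python3 - <<'E'
from plant import r,eyes
from h import *
st=r.get_state(); show(st); plan(st,[0.525,-0.06,0.132])
E
```

```text
clock: 1.77
tool_pos: [0.5072, -0.0163, 0.2385]
eef_rot: [0.0, 0.707, -0.0, 0.707]
contact_force: [0.5, 1.2, -0.5]
opening: 0.339
t1.77 [ 0.5072 -0.0163  0.2385] F [ 0.4979  1.1938 -0.4809] M [ 0.056  -0.0515  0.0175] op 2.98 q [ 0.1752  0.5525 -0.3665  1.9093  0.2853  0.731   1.2149]
axes
 [[-0.0006  0.0002  1.    ]
 [ 0.0001  1.     -0.0002]
 [-1.      0.0001 -0.0006]] 
turn [-0.0002 -0.0006 -0.0001] shift now-frame cm [10.653  -4.3689  1.7886] after-turn frame cm [10.6544 -4.3682  1.7818]
```

```bash
python3 -m pendant '[[[0,0,0,0,-2.2,0.6,3],[0,0,0,0,-2.2,0.6,3],[0,0,0,3,0,0,3],[0,0,0,3,0,0,3],[0,0,0,2.5,0,0,3],[0,0,0,1.8,0,0,3],[0,0,0,0,0,0,3],[0,0,0,0,0,0,3]]]'
python3 - <<'E'
from plant import r,eyes
from h import *
st=r.get_state(); show(st)
im=eyes.snapshot("side"); cv2.imwrite("pics/side1c.png",cv2.resize(im[130:300,195:400,::-1],None,fx=3.5,fy=3.5,interpolation=2))
E
```

```text
clock: 2.43
tool_pos: [0.5182, -0.058, 0.1351]
eef_rot: [-0.0, 0.708, 0.0, 0.706]
contact_force: [0.2, 0.3, 0.3]
opening: 0.339
t2.43 [ 0.5182 -0.058   0.1351] F [0.2102 0.2896 0.3014] M [ 0.0143 -0.0095  0.0197] op 2.99 q [ 0.1939  0.7257 -0.2801  1.9658  0.3892  0.5043  1.208 ]
```

View pics/side1c.png

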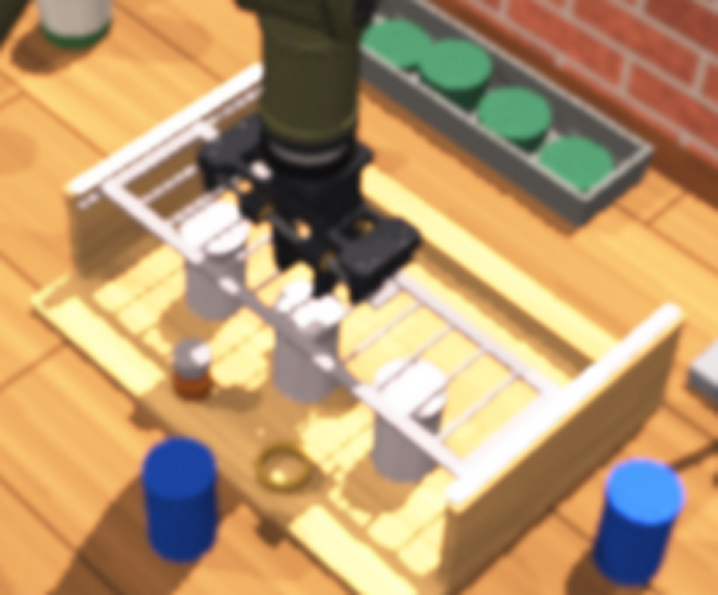

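The gripper hangs over the grille in front of the handle at crop (330,270), touching nothing. Now the push.

```bash
python3 -m pendant '[[[0,0,0,0,0,1,3],[0,0,0,0,0,0.8,3],[0,0,0,0,0,0.6,3],[0,0,0,0,0,0.8,3],[0,0,0,0,0,1,3],[0,0,0,0,0,1.1,3],[0,0,0,0,0,1.1,3],[0,0,0,0,0,1.1,3],[0,0,0,0,0,1.1,3],[0,0,0,0,0,1,3]]]'
python3 - <<'E'
from plant import r,eyes
from h import *
st=r.get_state(); show(st)
E
```

```text
clock: 3.32
tool_pos: [0.6155, -0.0582, 0.1361]
eef_rot: [-0.0, 0.707, 0.0, 0.707]
contact_force: [-1.1, 0.1, 1.1]
opening: 0.341
t3.32 [ 0.6155 -0.0582  0.1361] F [-1.0802  0.0932  1.1008] M [0.0317 0.2348 0.0573] op 3.01 q [ 0.1927  0.8212 -0.3127  1.6713  0.3546  0.7056  1.272 ]
```

```bash
python3 -m pendant '[[[0,0,0,0,0,0.8,3],[0,0,0,0,0,0.7,3],[0,0,0,0,0,0.6,3],[0,0,0,0,0,0.5,3],[0,0,0,0,0,0.4,3],[0,0,0,0,0,0.4,3]]]'
python3 - <<'E'
from plant import r,eyes
from h import *
st=r.get_state(); show(st)
E
```

```text
clock: 3.82
tool_pos: [0.6472, -0.0582, 0.1356]
eef_rot: [-0.0, 0.709, -0.0, 0.706]
contact_force: [-5.7, 0.7, 4.0]
opening: 0.339
t3.82 [ 0.6472 -0.0582  0.1356] F [-5.7061  0.6768  4.0282] M [0.0405 1.0057 0.0238] op 2.99 q [ 0.1866  0.8598 -0.3183  1.5638  0.3449  0.7784  1.2942]
```

```bash
python3 -m pendant '[[[0,0,0,0,0,0.4,3],[0,0,0,0,0,0.4,3],[0,0,0,0,0,0.3,3]]]'; python3 -m pendant '[[[0,0,0,0,0,0.3,3],[0,0,0,0,0,0.2,3]]]'
python3 - <<'E'
from plant import r,eyes
from h import *
st=r.get_state(); show(st)
E
```

```text
clock: 4.07
tool_pos: [0.6593, -0.0581, 0.1356]
eef_rot: [-0.0, 0.708, -0.0, 0.706]
contact_force: [-7.1, -0.4, 6.0]
opening: 0.337
clock: 4.23
tool_pos: [0.6593, -0.0581, 0.1355]
eef_rot: [-0.0, 0.712, -0.0, 0.703]
contact_force: [-19.3, 0.4, 15.9]
opening: 0.336
t4.23 [ 0.6593 -0.0581  0.1355] F [-19.3212   0.4367  15.9424] M [0.1729 3.6911 0.0292] op 2.96 q [ 0.1828  0.8779 -0.3207  1.5133  0.3394  0.8189  1.3049]
```

The force rises against a hard stop, as expected at the end of travel. I'll back off, lift and look.

```bash
python3 -m pendant '[[[0,0,0,0,0,-0.6,3],[0,0,0,0,0,-1.5,3],[0,0,0,0,0,-3,3],[0,0,0,-2,0,-2,4],[0,0,0,-4,0,0,6],[0,0,0,-4,0,0,8.8]]]'
python3 - <<'E'
from plant import r,eyes
from h import *
st=r.get_state(); show(st)
for n,(y0,y1,x0,x1),k in(("side",(130,300,195,400),3.5),("top",(135,275,205,365),4.2)):
    im=eyes.snapshot(n); cv2.imwrite(f"pics/{n}2.png",im[:,:,::-1]);cv2.imwrite(f"pics/{n}2c.png",cv2.resize(im[y0:y1,x0:x1,::-1],None,fx=k,fy=k,interpolation=2))
E
```

```text
clock: 4.73
tool_pos: [0.592, -0.0582, 0.2357]
eef_rot: [-0.0, 0.708, 0.0, 0.706]
contact_force: [1.7, -0.0, -0.1]
opening: 0.543
t4.73 [ 0.592  -0.0582  0.2357] F [ 1.6673 -0.0143 -0.1201] M [-0.0271 -0.0848 -0.0135] op 4.78 q [ 0.2301  0.6682 -0.3655  1.6543  0.2918  0.8771  1.3192]
```

View pics/side2c.png

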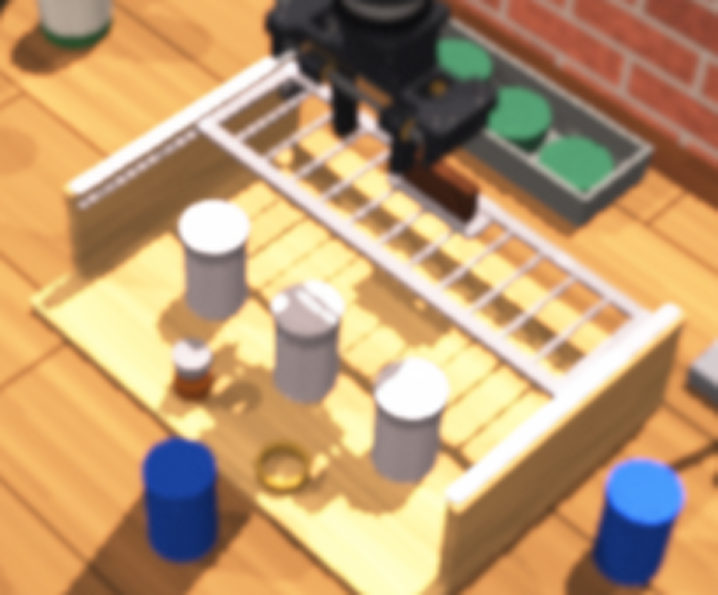

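View pics/top2c.png

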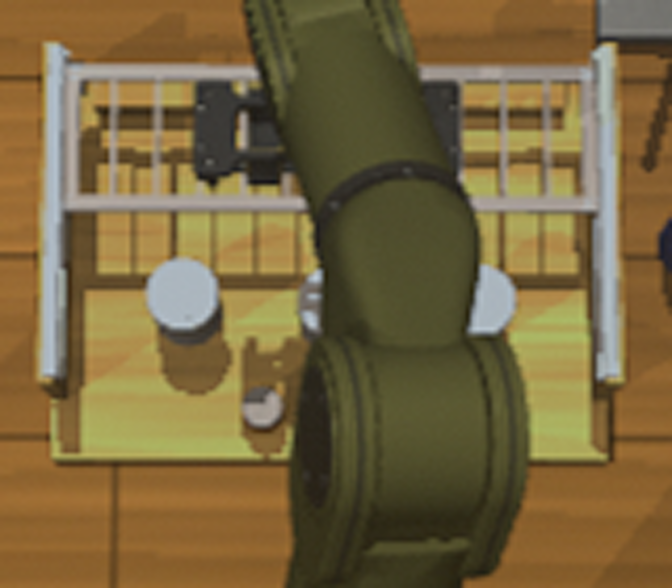

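The grille has slid back, with its near rail at crop row 204 and far rail at row 72, and all three bare tins lie open. Next I'll measure the grille and the tin tops.

Run:
```python
from plant import r,eyes
from h import *
t=lambda L:np.array(L)/4.2+[205-0.38,135-0.38]
s=lambda L:np.array(L)/3.5+[195-.36,130-.36]
print("rails",onplane(eyes,"top",t([(150,204),(550,204),(150,70),(550,72)]),[.119]*4))
print("tins side",onplane(eyes,"side",s([(214,228),(308,309),(411,388)]),[.107]*3))
print("tin top L",onplane(eyes,"top",t([(183,295)]),[.107]))
# silhouette of lid in side via bottoms too: project model
for c in [(.521,.058),(.5155,-.0635),(.517,-.1795)]:
    a=np.linspace(0,2*np.pi,9)[:-1]
    p=proj(eyes,"side",np.c_[c[0]+.029*np.cos(a),c[1]+.029*np.sin(a),np.full(8,.107)])
    q=(p-[195-.36,130-.36])*3.5; print(c,"lid bbox crop",q.min(0),q.max(0))
```

```text
rails [[ 0.5922  0.0851  0.119 ]
 [ 0.5928 -0.236   0.119 ]
 [ 0.7032  0.0866  0.119 ]
 [ 0.7022 -0.2376  0.119 ]]
tins side [[ 0.5215  0.059   0.107 ]
 [ 0.5161 -0.0629  0.107 ]
 [ 0.5178 -0.1793  0.107 ]]
tin top L [[0.5202 0.0585 0.107 ]]
(0.521, 0.058) lid bbox crop [180.9082 204.6258] [247.8198 253.7686]
(0.5155, -0.0635) lid bbox crop [273.185  283.5112] [342.7598 336.7003]
(0.517, -0.1795) lid bbox crop [374.3231 360.4006] [446.5961 417.7537]
```

```bash
python3 -m pendant '[[[0,0,0,0,2,-1.2,8.8],[0,0,0,0,3.2,-2,8.8],[0,0,0,0,3.2,-2,8.8],[0,0,0,0,3.2,-1.9,8.8],[0,0,0,2,0,0,8.8],[0,0,0,3,0,0,8.8],[0,0,0,2,0,0,8.8],[0,0,0,0,0,0,8.8],[0,0,0,0,0,0,8.8]]]'
python3 - <<'E'
from plant import r,eyes
from h import *
st=r.get_state(); show(st);plan(st,[.521,.0585,.065])
for n,(y0,y1,x0,x1),k in(("side",(130,300,195,400),3.5),("top",(135,275,205,365),4.2)):
    im=eyes.snapshot(n); cv2.imwrite(f"pics/{n}3.png",im[:,:,::-1]);cv2.imwrite(f"pics/{n}3c.png",cv2.resize(im[y0:y1,x0:x1,::-1],None,fx=k,fy=k,interpolation=2))
E
```

```text
clock: 5.58
tool_pos: [0.5227, 0.058, 0.165]
eef_rot: [-0.0, 0.708, 0.0, 0.707]
contact_force: [0.2, 0.8, 0.8]
opening: 0.998
t5.58 [0.5227 0.058  0.165 ] F [0.2369 0.7973 0.7901] M [ 0.0003 -0.0142  0.0309] op 8.79 q [-0.0117  0.6814 -0.3042  1.9312  0.35    0.5816  1.024 ]
axes
 [[-0.0013 -0.0004  1.    ]
 [ 0.      1.      0.0004]
 [-1.      0.     -0.0013]] 
turn [ 0.0004 -0.0013 -0.    ] shift now-frame cm [10.0033  0.0478 -0.1605] after-turn frame cm [10.0031  0.0479 -0.1739]
```

View pics/side3c.png

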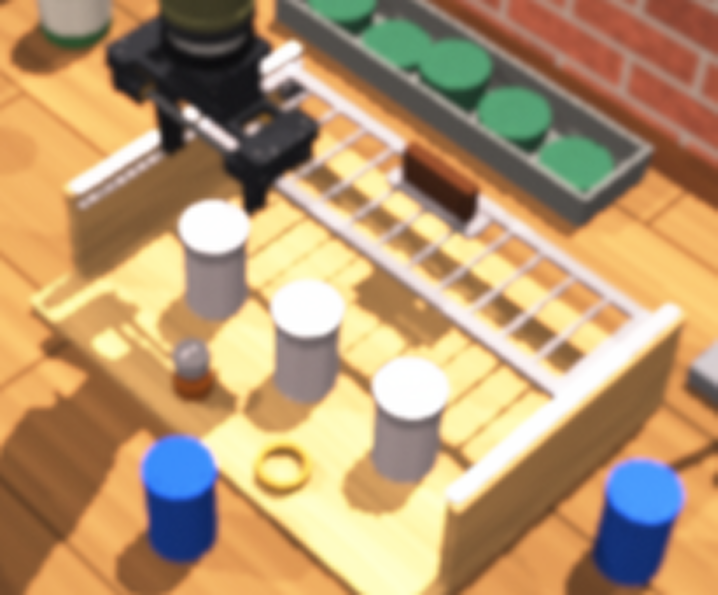

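View pics/top3c.png

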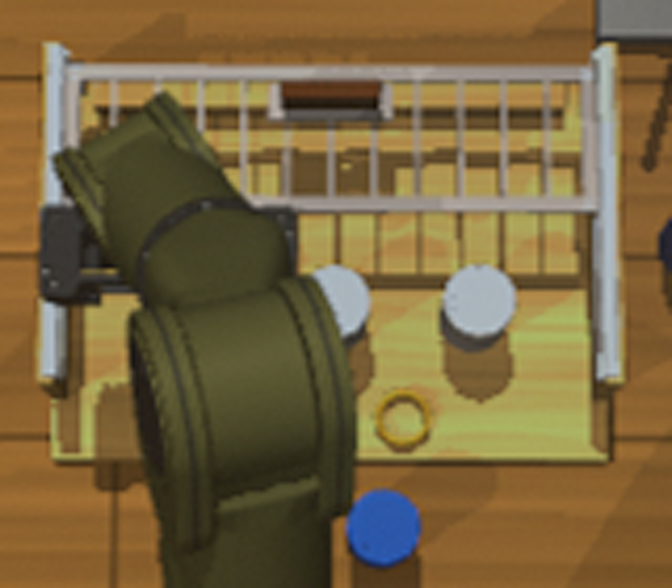

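The gripper hovers open over the left bare tin, at crop (214,228) in the side view. The three bare tins on the deck, crop (214,228), (308,309) and (411,388), are the ones meant. The blue ones off the rack at (180,468) and (643,493) are not. Before descending I'll take force baselines.

```bash
python3 -m pendant '[[[0,0,0,0,0,0,8.8]]]'|grep force; python3 -m pendant '[[[0,0,0,0,0,0,8.8]]]'|grep force;python3 -m pendant '[[[0,0,0,0,0,0,8.8]]]'|grep force; python3 -m pendant '[[[0,0,0,2,0,-0.1,8.8],[0,0,0,2.5,0,-0.1,8.8],[0,0,0,2.5,0,0,8.8],[0,0,0,2,0,0,8.8],[0,0,0,1,0,0,8.8],[0,0,0,0,0,0,8.8],[0,0,0,0,0,0,8.8]]]' 30
```

```text
contact_force: [0.6, -0.0, 0.3]
contact_force: [-0.3, 0.9, -0.5]
contact_force: [0.0, 0.1, -0.4]
clock: 6.52
tool_pos: [0.521, 0.058, 0.066]
eef_rot: [-0.0, 0.707, 0.0, 0.707]
contact_force: [0.9, -0.6, 0.9]
opening: 1.001
```

```bash
python3 -m pendant '[[[0,0,0,0,0,0,5],[0,0,0,0,0,0,5],[0,0,0,0,0,0,5],[0,0,0,0,0,0,5],[0,0,0,0,0,0,5],[0,0,0,0,0,0,5]]]' 30
```

```text
clock: 7.02
tool_pos: [0.5211, 0.0578, 0.0662]
eef_rot: [0.0, 0.707, 0.0, 0.707]
contact_force: [-0.9, -0.0, 3.8]
opening: 0.649
```

```bash
python3 -m pendant '[[[0,0,0,-0.5,0,0,5],[0,0,0,-1.3,0,0,5],[0,0,0,-1.5,0,0,5],[0,0,0,-1.2,0,0,5],[0,0,0,-0.5,0,0,5],[0,0,0,0,0,0,5],[0,0,0,0,0,0,5],[0,0,0,0,0,0,5],[0,0,0,0,0,0,5]]]'; for i in 1 2 3 4 5; do python3 -m pendant '[[[0,0,0,0,0,0,5]]]'|grep -E "force"; done
python3 - <<'E'
from plant import r,eyes
from h import *
st=r.get_state(); show(st);print(st["joint_torque"])
for n,(y0,y1,x0,x1),k in(("side",(130,300,195,400),3.5),):
    im=eyes.snapshot(n); cv2.imwrite(f"pics/{n}4c.png",cv2.resize(im[y0:y1,x0:x1,::-1],None,fx=k,fy=k,interpolation=2))
E
```

```text
clock: 7.77
tool_pos: [0.5203, 0.0578, 0.115]
eef_rot: [-0.0, 0.708, -0.0, 0.707]
contact_force: [0.0, -0.5, -1.8]
opening: 0.649
contact_force: [0.4, 0.3, -1.1]
contact_force: [0.4, -0.0, -2.4]
contact_force: [0.5, -0.4, -0.9]
contact_force: [-0.5, -0.1, -1.7]
contact_force: [-0.4, 0.1, -1.3]
t8.18 [0.5208 0.0579 0.1156] F [-0.352   0.0521 -1.2703] M [ 0.0175  0.0399 -0.0326] op 5.72 q [-0.0453  0.7591 -0.2529  1.9727  0.4     0.4578  0.9778]
[ -0.0096 -48.8843  -1.8814  -8.1817  -0.0081   0.0731  -0.0001]
```

View pics/side4c.png

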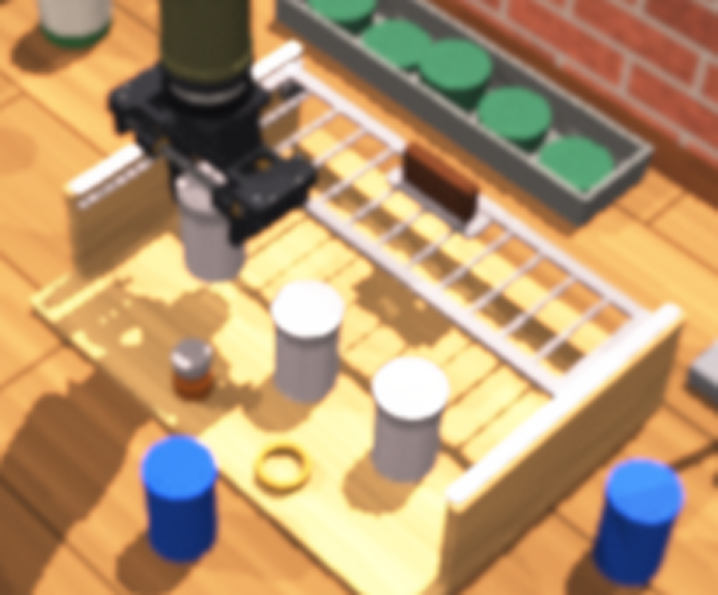

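The left tin hangs upright about 5 cm up, at crop (212,230), and pulls about 1.5 N. I'll set it back.

```bash
python3 -m pendant '[[[0,0,0,0.8,0,0,5],[0,0,0,1.5,0,0,5],[0,0,0,1.2,0,0,5],[0,0,0,0.7,0,0,5],[0,0,0,0.4,0,0,5],[0,0,0,0.2,0,0,5],[0,0,0,0.1,0,0,5],[0,0,0,0.1,0,0,5],[0,0,0,0,0,0,5],[0,0,0,0,0,0,5]]]'
```

```text
clock: 9.07
tool_pos: [0.5211, 0.058, 0.0662]
eef_rot: [0.0, 0.707, 0.0, 0.707]
contact_force: [-1.0, -0.0, 1.1]
opening: 0.65
```

```bash
python3 -m pendant '[[[0,0,0,0,0,0,6.5],[0,0,0,0,0,0,8.8],[0,0,0,0,0,0,8.8],[0,0,0,0,0,0,8.8],[0,0,0,-1,0,0,8.8],[0,0,0,-2.5,0,0,8.8],[0,0,0,-3,0,0,8.8],[0,0,0,-2.5,0,0,8.8],[0,0,0,-1,0,0,8.8],[0,0,0,0,-2,-0.1,8.8]]]'; python3 -m pendant '[[[0,0,0,0,-3.5,-0.1,8.8],[0,0,0,0,-3.5,-0.1,8.8],[0,0,0,0,-2.1,-0.1,8.8],[0,0,0,0,-1,-0.1,8.8],[0,0,0,0,0,0,8.8],[0,0,0,0,0,0,8.8],[0,0,0,0,0,0,8.8]]]'
python3 - <<'E'
from plant import r,eyes
from h import *
st=r.get_state(); show(st);plan(st,[.516,-.063,.066])
for n,(y0,y1,x0,x1),k in(("side",(130,300,195,400),3.5),):
    im=eyes.snapshot(n); cv2.imwrite(f"pics/{n}5c.png",cv2.resize(im[y0:y1,x0:x1,::-1],None,fx=k,fy=k,interpolation=2))
E
```

```text
clock: 9.9
tool_pos: [0.522, 0.0428, 0.1689]
eef_rot: [-0.0, 0.705, 0.004, 0.71]
contact_force: [1.2, -0.9, -0.1]
opening: 0.999
clock: 10.48
tool_pos: [0.5161, -0.0607, 0.1658]
eef_rot: [-0.0, 0.707, 0.002, 0.707]
contact_force: [0.2, 0.0, -0.4]
opening: 0.995
t10.48 [ 0.5161 -0.0607  0.1658] F [ 0.2454  0.0164 -0.3917] M [ 0.0363 -0.0185  0.0197] op 8.76 q [ 0.238   0.6771 -0.3391  1.9492  0.3878  0.578   1.214 ]
axes
 [[ 0.0004 -0.0031  1.    ]
 [ 0.0018  1.      0.0031]
 [-1.      0.0018  0.0004]] 
turn [ 0.0031  0.0004 -0.0018] shift now-frame cm [ 9.9756 -0.2529 -0.0155] after-turn frame cm [ 9.9761 -0.2346 -0.0104]
```

View pics/side5c.png

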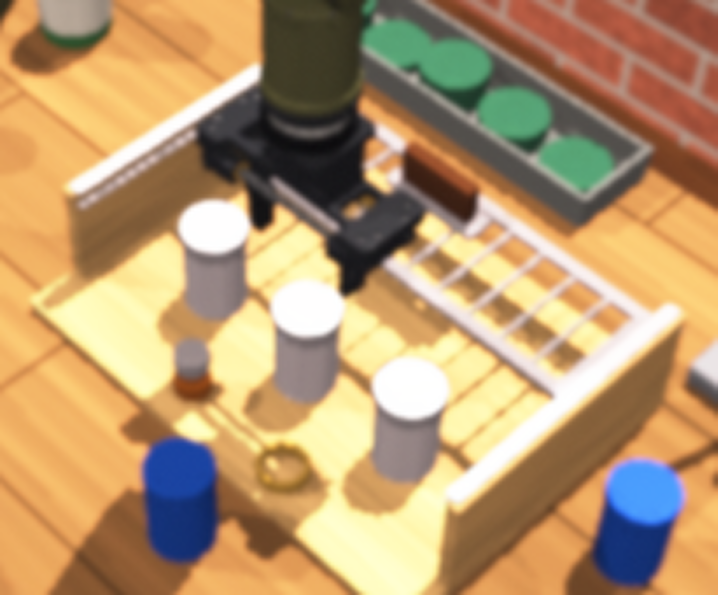

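The left tin is back at its pixels, (214,228), and the gripper is over the middle one.

```bash
python3 -m pendant '[[[0.003,0,-0.002,1.5,-0.25,0,8.8],[0,0,0,2.5,0,0,8.8],[0,0,0,2.5,0,0,8.8],[0,0,0,2.2,0,0,8.8],[0,0,0,1.2,0,0,8.8],[0,0,0,0.1,0,0,8.8],[0,0,0,0,0,0,8.8]]]' 30;  python3 -m pendant '[[[0,0,0,0,0,0,5],[0,0,0,0,0,0,5],[0,0,0,0,0,0,5],[0,0,0,0,0,0,5],[0,0,0,0,0,0,5],[0,0,0,0,0,0,5]]]' 30
```

```text
clock: 11.12
tool_pos: [0.5157, -0.064, 0.0653]
eef_rot: [-0.0, 0.708, -0.001, 0.707]
contact_force: [0.1, 0.5, 0.2]
opening: 0.998
clock: 11.62
tool_pos: [0.5164, -0.0647, 0.0664]
eef_rot: [0.001, 0.707, -0.001, 0.708]
contact_force: [-1.5, 3.0, 5.9]
opening: 0.647
```

```bash
python3 -m pendant '[[[0,0,0,-0.5,0,0,5],[0,0,0,-1.3,0,0,5],[0,0,0,-1.5,0,0,5],[0,0,0,-1.2,0,0,5],[0,0,0,-0.5,0,0,5],[0,0,0,0,0,0,5],[0,0,0,0,0,0,5],[0,0,0,0,0,0,5],[0,0,0,0,0,0,5]]]'; for i in 1 2 3 4 5; do python3 -m pendant '[[[0,0,0,0,0,0,5]]]'|grep -E "force"; done
python3 - <<'E'
from plant import r,eyes
from h import *
st=r.get_state(); show(st);print(st["joint_torque"])
for n,(y0,y1,x0,x1),k in(("side",(130,300,195,400),3.5),):
    im=eyes.snapshot(n); cv2.imwrite(f"pics/{n}6c.png",cv2.resize(im[y0:y1,x0:x1,::-1],None,fx=k,fy=k,interpolation=2))
E
```

```text
clock: 12.37
tool_pos: [0.5152, -0.0658, 0.1149]
eef_rot: [0.0, 0.708, -0.002, 0.706]
contact_force: [0.3, -0.1, -4.6]
opening: 0.652
contact_force: [-0.4, 0.2, -5.3]
contact_force: [0.3, -0.7, -4.5]
contact_force: [0.3, 0.1, -4.5]
contact_force: [0.2, -0.7, -4.9]
contact_force: [0.5, 0.2, -5.2]
t12.78 [ 0.5158 -0.0657  0.1156] F [ 0.5414  0.2014 -5.1545] M [0.0053 0.0159 0.0503] op 5.73 q [ 0.2056  0.758  -0.2778  1.9839  0.4446  0.4586  1.1655]
[ -0.0105 -50.3832  -2.3036  -8.5053   0.002    0.0856  -0.    ]
```

View pics/side6c.png

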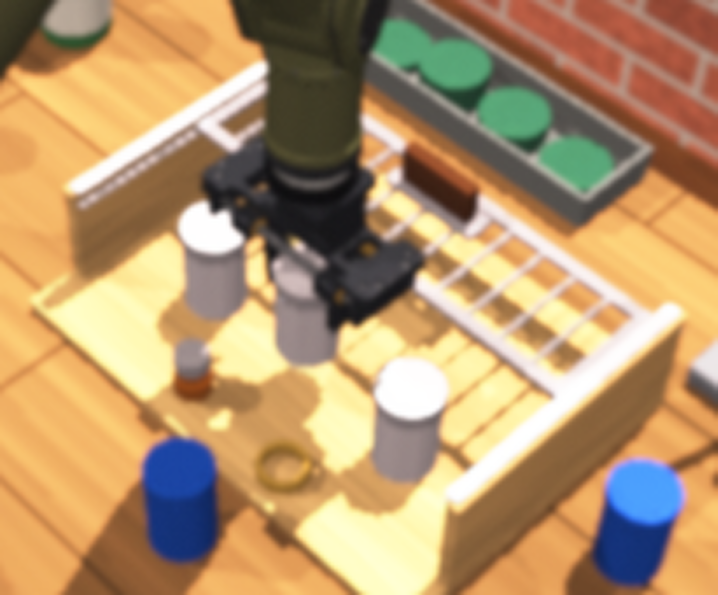

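The middle tin hangs upright and pulls about 4.8 N. I'll check the small tilt before lowering it.

Run:
```python
from plant import r,eyes
from h import *
st=r.get_state(); show(st);plan(st,[.516,-.0642,.0662])
```

```text
t12.83 [ 0.5158 -0.0656  0.1157] F [ 0.0057  0.6047 -3.9982] M [ 0.007   0.0307 -0.0528] op 5.69 q [ 0.2056  0.7579 -0.2778  1.984   0.4446  0.4586  1.1655]
axes
 [[-0.      0.0028  1.    ]
 [-0.0019  1.     -0.0028]
 [-1.     -0.0019 -0.    ]] 
turn [-0.0028 -0.      0.0019] shift now-frame cm [4.9467 0.1523 0.0186] after-turn frame cm [4.9469 0.1428 0.0188]
```

```bash
python3 -m pendant '[[[-0.003,0,0.002,0.8,0.1,0,5],[0,0,0,1.5,0.05,0,5],[0,0,0,1.2,0,0,5],[0,0,0,0.7,0,0,5],[0,0,0,0.4,0,0,5],[0,0,0,0.2,0,0,5],[0,0,0,0.1,0,0,5],[0,0,0,0.05,0,0,5],[0,0,0,0,0,0,5],[0,0,0,0,0,0,5]]]'
```

```text
clock: 13.67
tool_pos: [0.5162, -0.0642, 0.0666]
eef_rot: [0.0, 0.707, 0.0, 0.707]
contact_force: [-0.7, -1.0, -5.3]
opening: 0.652
```

```bash
python3 -m pendant '[[[0,0,0,0.05,0,0,5],[0,0,0,0.05,0,0,5],[0,0,0,0,0,0,5]]]'; python3 -m pendant '[[[0,0,0,0,0,0,5]]]'
```

```text
clock: 13.92
tool_pos: [0.5163, -0.0642, 0.0664]
eef_rot: [-0.0, 0.707, -0.0, 0.708]
contact_force: [-1.0, 1.3, 6.9]
opening: 0.653
clock: 14.0
tool_pos: [0.5162, -0.0642, 0.0664]
eef_rot: [-0.0, 0.707, -0.0, 0.708]
contact_force: [-1.2, 1.0, 6.5]
opening: 0.649
```

```bash
python3 -m pendant '[[[0,0,0,0,0,0,6.5],[0,0,0,0,0,0,8.8],[0,0,0,0,0,0,8.8],[0,0,0,0,0,0,8.8],[0,0,0,-1,0,0,8.8],[0,0,0,-2.5,0,0,8.8],[0,0,0,-3,0,0,8.8],[0,0,0,-2.5,0,0,8.8],[0,0,0,-1,0,0,8.8],[0,0,0,0,-2,0,8.8]]]'; python3 -m pendant '[[[0,0,0,0,-3.5,0.1,8.8],[0,0,0,0,-3.3,0,8.8],[0,0,0,0,-2,0,8.8],[0,0,0,0,-0.7,0,8.8],[0,0,0,0,0,0,8.8],[0,0,0,0,0,0,8.8],[0,0,0,0,0,0,8.8]]]'
python3 - <<'E'
from plant import r,eyes
from h import *
st=r.get_state(); show(st);plan(st,[.5175,-.1795,.066])
for n,(y0,y1,x0,x1),k in(("side",(130,300,195,400),3.5),):
    im=eyes.snapshot(n); cv2.imwrite(f"pics/{n}7c.png",cv2.resize(im[y0:y1,x0:x1,::-1],None,fx=k,fy=k,interpolation=2))
E
```

```text
clock: 14.83
tool_pos: [0.5181, -0.0799, 0.1684]
eef_rot: [-0.001, 0.705, 0.003, 0.709]
contact_force: [0.2, -0.8, 0.5]
opening: 1.0
clock: 15.42
tool_pos: [0.5171, -0.1766, 0.1652]
eef_rot: [-0.001, 0.707, 0.002, 0.707]
contact_force: [-1.0, 0.3, -0.0]
opening: 0.995
t15.42 [ 0.5171 -0.1766  0.1652] F [-0.9797  0.2808 -0.0274] M [ 0.0168 -0.0478  0.009 ] op 8.77 q [ 0.4728  0.7098 -0.3785  1.8695  0.4119  0.64    1.4168]
axes
 [[ 0.     -0.0032  1.    ]
 [ 0.0018  1.      0.0032]
 [-1.      0.0018  0.    ]] 
turn [ 0.0032  0.     -0.0018] shift now-frame cm [ 9.9194 -0.3032  0.0415] after-turn frame cm [ 9.92   -0.285   0.0428]
```

View pics/side7c.png

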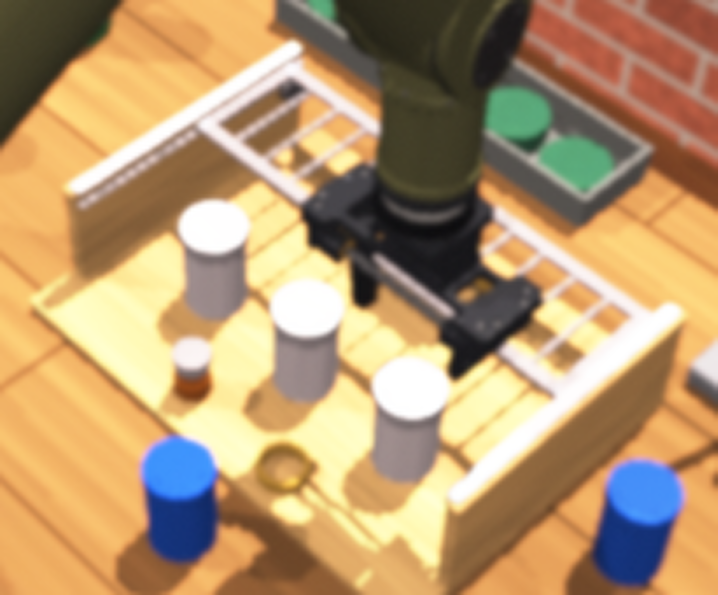

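The middle tin is back at (308,309), and the right one is next.

```bash
python3 -m pendant '[[[0,0,0,1.5,-0.2,0,8.8],[0,0,0,2.5,0,0,8.8],[0,0,0,2.5,0,0,8.8],[0,0,0,2.2,0,0,8.8],[0,0,0,1.2,0,0,8.8],[0,0,0,0,0,0,8.8],[0,0,0,0,0,0,8.8]]]' 30;  python3 -m pendant '[[[0,0,0,0,0,0,5],[0,0,0,0,0,0,5],[0,0,0,0,0,0,5],[0,0,0,0,0,0,5],[0,0,0,0,0,0,5],[0,0,0,0,0,0,5]]]' 30
```

```text
clock: 16.05
tool_pos: [0.5169, -0.1795, 0.066]
eef_rot: [-0.0, 0.707, 0.001, 0.707]
contact_force: [0.1, -0.2, 0.9]
opening: 0.998
clock: 16.55
tool_pos: [0.5172, -0.1813, 0.0668]
eef_rot: [-0.0, 0.707, -0.0, 0.707]
contact_force: [-0.8, 0.6, 4.2]
opening: 0.653
```

```bash
python3 -m pendant '[[[0,0,0,-0.5,0,0,5],[0,0,0,-1.3,0,0,5],[0,0,0,-1.5,0,0,5],[0,0,0,-1.2,0,0,5],[0,0,0,-0.5,0,0,5],[0,0,0,0,0,0,5],[0,0,0,0,0,0,5],[0,0,0,0,0,0,5],[0,0,0,0,0,0,5]]]'; for i in 1 2 3 4 5; do python3 -m pendant '[[[0,0,0,0,0,0,5]]]'|grep -E "force"; done
python3 - <<'E'
from plant import r,eyes
from h import *
st=r.get_state(); show(st);plan(st,[.517,-.1795,.0664])
for n,(y0,y1,x0,x1),k in(("side",(130,300,195,400),3.5),):
    im=eyes.snapshot(n); cv2.imwrite(f"pics/{n}8c.png",cv2.resize(im[y0:y1,x0:x1,::-1],None,fx=k,fy=k,interpolation=2))
E
```

```text
clock: 17.3
tool_pos: [0.5162, -0.1811, 0.1154]
eef_rot: [0.0, 0.708, 0.0, 0.707]
contact_force: [-0.4, 0.3, -3.2]
opening: 0.648
contact_force: [0.1, -0.1, -2.9]
contact_force: [0.3, 1.0, -2.6]
contact_force: [0.8, -0.9, -2.0]
contact_force: [-0.0, 0.4, -2.1]
contact_force: [-0.7, 0.4, -3.4]
t17.72 [ 0.5168 -0.1812  0.1161] F [-0.7027  0.3935 -3.4353] M [ 0.0604 -0.0338  0.0092] op 5.74 q [ 0.4477  0.7849 -0.3273  1.8999  0.4645  0.5318  1.3752]
axes
 [[-0.0001 -0.0002  1.    ]
 [ 0.0001  1.      0.0002]
 [-1.      0.0001 -0.0001]] 
turn [ 0.0002 -0.0001 -0.0001] shift now-frame cm [4.9698 0.1691 0.0203] after-turn frame cm [4.9698 0.1696 0.0197]
```

View pics/side8c.png

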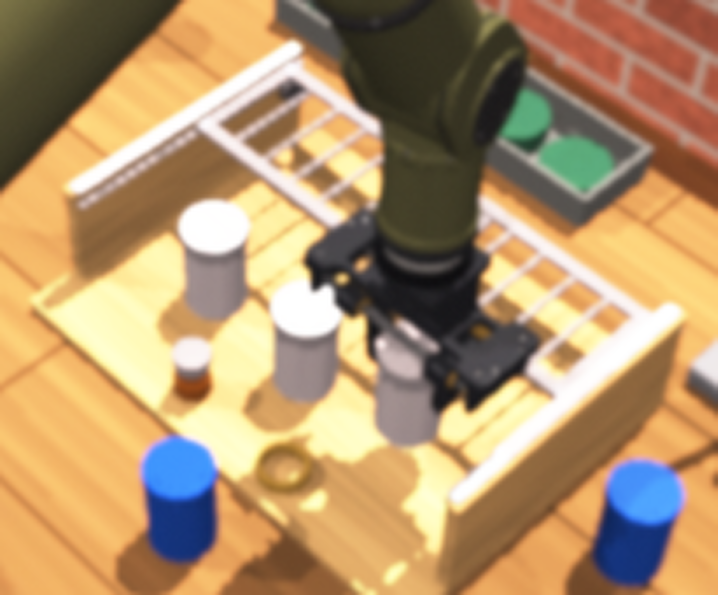

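The right tin pulls about 2.7 N, against 1.5 N for the left and 4.8 N for the middle, so the middle one is clearly heaviest. I'll set the right one back.

```bash
python3 -m pendant '[[[0,0,0,0.8,0.1,0,5],[0,0,0,1.5,0.05,0,5],[0,0,0,1.2,0,0,5],[0,0,0,0.7,0,0,5],[0,0,0,0.4,0,0,5],[0,0,0,0.2,0,0,5],[0,0,0,0.1,0,0,5],[0,0,0,0.1,0,0,5],[0,0,0,0,0,0,5],[0,0,0,0,0,0,5]]]'
```

```text
clock: 18.6
tool_pos: [0.5171, -0.1797, 0.0668]
eef_rot: [-0.0, 0.707, 0.0, 0.707]
contact_force: [-1.0, -0.2, 1.7]
opening: 0.653
```

```bash
python3 -m pendant '[[[0,0,0,0,0,0,6.5],[0,0,0,0,0,0,8.8],[0,0,0,0,0,0,8.8],[0,0,0,0,0,0,8.8],[0,0,0,-1,0,0,8.8],[0,0,0,-2.5,0,0,8.8],[0,0,0,-3,0,0,8.8],[0,0,0,-2.5,0,0,8.8],[0,0,0,-1,0,0,8.8],[0,0,0,0,2,0,8.8]]]'; python3 -m pendant '[[[0,0,0,0,3.5,-0.1,8.8],[0,0,0,0,3.3,0,8.8],[0,0,0,0,2,0,8.8],[0,0,0,0,0.7,0,8.8],[0,0,0,0,0,0,8.8],[0,0,0,0,0,0,8.8],[0,0,0,0,0,0,8.8],[0,0,0,0,0,0,8.8],[0,0,0,0,0,0,8.8]]]'
python3 - <<'E'
from plant import r,eyes
from h import *
st=r.get_state(); show(st);plan(st,[.516,-.0640,.066])
for n,(y0,y1,x0,x1),k in(("side",(130,300,195,400),3.5),):
    im=eyes.snapshot(n); cv2.imwrite(f"pics/{n}9c.png",cv2.resize(im[y0:y1,x0:x1,::-1],None,fx=k,fy=k,interpolation=2))
E
```

```text
clock: 19.43
tool_pos: [0.5181, -0.1646, 0.1689]
eef_rot: [0.001, 0.705, -0.004, 0.709]
contact_force: [0.5, -1.2, -0.4]
opening: 0.998
clock: 20.18
tool_pos: [0.5157, -0.0664, 0.166]
eef_rot: [0.001, 0.707, -0.001, 0.707]
contact_force: [0.7, 0.5, -0.2]
opening: 0.997
t20.18 [ 0.5157 -0.0664  0.166 ] F [ 0.6725  0.5082 -0.2241] M [ 0.0417 -0.0202 -0.014 ] op 8.78 q [ 0.2541  0.6782 -0.35    1.9474  0.402   0.5842  1.2046]
axes
 [[-0.0003  0.0025  1.    ]
 [-0.0007  1.     -0.0025]
 [-1.     -0.0007 -0.0003]] 
turn [-0.0025 -0.0003  0.0007] shift now-frame cm [10.0045  0.2485  0.0333] after-turn frame cm [10.0047  0.2416  0.0311]
```

View pics/side9c.png

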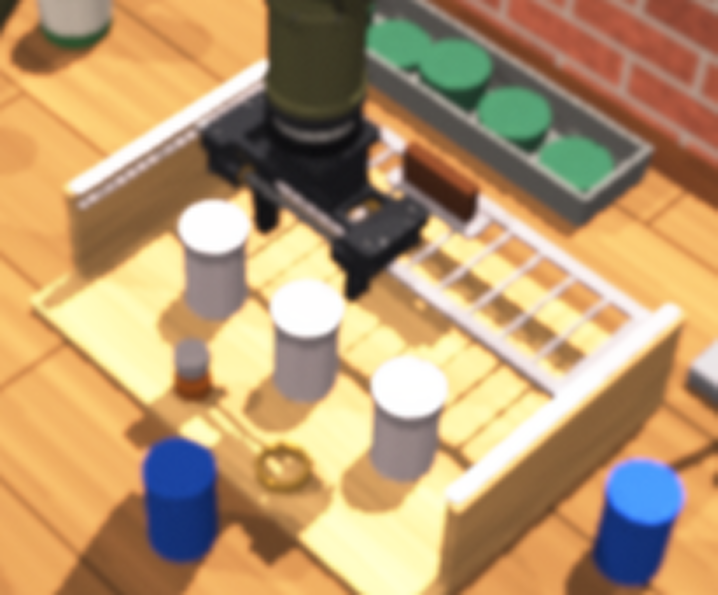

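All three tins stand in their places, and the right one is at (409,388), within about a millimetre of where it was. Now I'll take the middle one again.

```bash
python3 -m pendant '[[[0,0,0,1.5,0.1,0,8.8],[0,0,0,2.5,0,0,8.8],[0,0,0,2.5,0,0,8.8],[0,0,0,2.2,0,0,8.8],[0,0,0,1.2,0,0,8.8],[0,0,0,0,0,0,8.8],[0,0,0,0,0,0,8.8]]]' 30;  python3 -m pendant '[[[0,0,0,0,0,0,5],[0,0,0,0,0,0,5],[0,0,0,0,0,0,5],[0,0,0,0,0,0,5],[0,0,0,0,0,0,5],[0,0,0,0,0,0,5]]]' 35
```

```text
clock: 20.82
tool_pos: [0.5156, -0.064, 0.0669]
eef_rot: [0.0, 0.708, -0.0, 0.707]
contact_force: [0.2, -0.5, 1.0]
opening: 0.995
clock: 21.32
tool_pos: [0.5162, -0.0638, 0.0678]
eef_rot: [-0.0, 0.707, -0.0, 0.707]
contact_force: [-0.7, -0.1, 4.0]
opening: 0.648
```

```bash
python3 -m pendant '[[[0,0,0,-0.5,0,0,5],[0,0,0,-1,0,0,5],[0,0,0,-1.7,0,0,5],[0,0,0,-2,0,0,5],[0,0,0,-2,0,0,5],[0,0,0,-2,0,0,5],[0,0,0,-2,0,0,5],[0,0,0,-2,0,0,5],[0,0,0,-1.2,0,0,5],[0,0,0,-0.6,0,0,5]]]';python3 -m pendant '[[[0,0,0,0,0,0,5],[0,0,0,0,0,0,5],[0,0,0,0,0,0,5],[0,0,0,0,0,0,5],[0,0,0,0,0,0,5],[0,0,0,0,0,0,5],[0,0,0,0,0,0,5]]]'
python3 - <<'E'
from plant import r,eyes
from h import *
st=r.get_state(); show(st);plan(st,[.516,-.0640,.216]); print(st["qd"])
for n,(y0,y1,x0,x1),k in(("side",(130,300,195,400),3.5),("top",(135,275,205,365),4.2)):
    im=eyes.snapshot(n); cv2.imwrite(f"pics/{n}10.png",im[:,:,::-1]);cv2.imwrite(f"pics/{n}10c.png",cv2.resize(im[y0:y1,x0:x1,::-1],None,fx=k,fy=k,interpolation=2))
E
```

```text
clock: 22.15
tool_pos: [0.516, -0.0637, 0.2192]
eef_rot: [-0.0, 0.706, 0.0, 0.708]
contact_force: [1.1, 0.2, -4.8]
opening: 0.646
clock: 22.73
tool_pos: [0.5156, -0.0637, 0.2168]
eef_rot: [-0.0, 0.707, 0.0, 0.707]
contact_force: [-0.0, -0.3, -4.5]
opening: 0.651
t22.73 [ 0.5156 -0.0637  0.2168] F [-0.0332 -0.287  -4.4538] M [ 0.0251  0.0304 -0.0066] op 5.73 q [ 0.2875  0.6042 -0.4062  1.8984  0.3512  0.7099  1.2471]
axes
 [[-0.0008 -0.0002  1.    ]
 [ 0.0002  1.      0.0002]
 [-1.      0.0002 -0.0008]] 
turn [ 0.0002 -0.0008 -0.0002] shift now-frame cm [ 0.0807 -0.0344  0.0361] after-turn frame cm [ 0.0807 -0.0343  0.036 ]
[-0.0006 -0.002  -0.0002 -0.0005 -0.0003 -0.0005 -0.0005]
```

View pics/side10c.png

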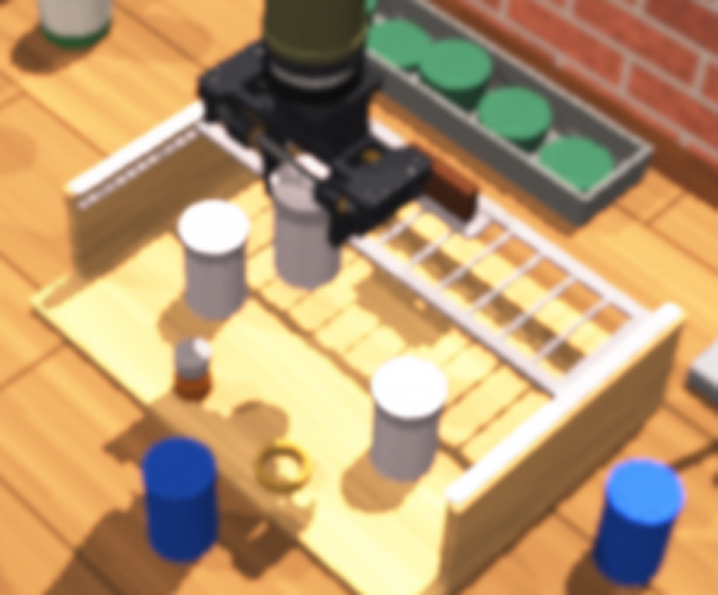

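View pics/top10.png

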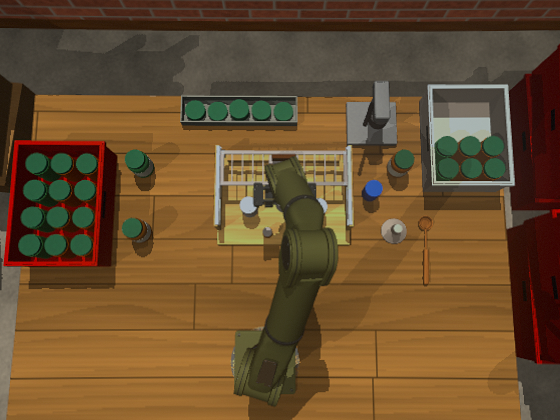

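The middle tin is held upright 15 cm up, at side crop (305,225), and the force is steady at about -4.5 N. The other two tins stand at (214,228) and (409,388). The grille is still at the stop, and the jars, funnel, spoon, ring and blue tins have not moved. I'll hand in.

Run:
```python
from plant import r
print(r.finish_job())
```

```text
the job is handed in; nothing more can be done
None
```

I pushed the grille open until it stopped hard and hefted the three tins from left to right. I finished holding the middle one, the heaviest, about 15 cm above where it stood. The job was handed in at about 23 s, and no verdict was reported.

- **Grille:** it reached the end stop, where the push rose to 19 N in x. It measured about 114 mm of travel and stayed put after I backed off. I inferred the catch from that and did not test it separately.
- **Weights:** the pull while lifted was about 1.5 N (left), 4.8 N (middle) and 2.7 N (right). Single readings scattered by about ±0.7 N, well below the 2.1 N lead of the middle tin.
- **Last checks:** the middle tin hung upright and still, with the pull steady at about 4.5 N and joint speeds near zero. The last pictures showed the left and right tins upright in their places. The right one is within about 1 to 2 mm of where it stood.
- **Bystanders:** everything else visible looked undisturbed. In the last top view the arm hid one blue tin and the ring, but the side view showed both in place.
- **Disagreement:** setting the middle tin down, its full weight still showed at the expected height. I lowered it about 1 mm more until the deck carried it, and only then released it.

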